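Rake a dropped bangle out from under the bench shelf

TASK

A silver bangle has slid under the low slatted shelf. Pull the rake out of its green sleeve by the steel shank, lay it down flat on the bench, take it again by its wooden handle, and with it draw the bangle out at the front of the shelf (the side facing the robot) until all of it lies flat in the open just in front of the shelf. Do not touch the bangle with the gripper; leave the rake lying flat on the bench, clear of the shelf, and do not disturb the tin, the jar or the hammer.

Things in the scene. Friction and masses are not known exactly. Their poses are not given: they have to be found in the camera images.
- shelf: low slatted shelf of light wood, fixed, 160 deep (x) x 260 wide (y) x 66 high; clear height beneath 56, clear width 236; side walls 12 thick, front and back open; six top slats 10 wide with 24 gaps run front to back. Origin on the bench at the middle of the front edge; +x inwards under the shelf (away from the robot), y along the front edge, z up
- sleeve: green wooden sleeve fixed to the bench, 116 long x 50 wide x 42 high, closed at the back, roofed; inside 106 deep, 32 wide, 34 high, with the bench as its floor. Origin on the bench at the middle of its open mouth; +x points out of the mouth, the way the rake comes out. It may stand left or right.
- rake: rake 200 long, 150 g. Origin on its underside, half-way along; +x from handle to blade, z up. Dark wood handle 80 long x 22 wide x 26 high (x -100 to -20); steel shank 10 wide x 8 high, underside 9 up (x -20 to 95); steel blade 5 thick x 70 wide x 24 high (x 95 to 100). Handle and blade both rest on the bench. Starts handle-first in the sleeve, shank from about x 0 on in the open; 115 straight out frees it
- rake_handle (a point): middle of the rake's wooden handle, half-way up (13 above the underside), 40 from the rear end, 157.5 behind the middle of the blade's thickness
- rake_shank (a point): point on the rake's steel shank, half-way up (13 above the underside), 47.5 behind the blade's middle; it stands in the open at the start
- rake_blade (a point): centre of the rake's steel blade (12 above its underside)
- bangle_center (a point): centre of the silver bangle: a plain ring 66 outside diameter, 57 inside, 12 high, about 90 g, lying flat; this point is half-way up (6 above the bench). At the start it lies wholly under the shelf, its centre 48 to 72 behind the front edge; it can be seen from above through the slats
- bangle: the same bangle; origin at the centre of its underside, z along the ring's axis
- tin: bystander: open aluminium tin, 110 x 160 x 45 high, origin under its centre; stands on the side where the sleeve is not
- jar: bystander: amber glass jar, 60 diameter, 45 high, standing on the shelf towards its back; origin under its centre
- hammer: bystander: hammer 160 long lying beyond the tin; origin under it, on the bench
There are look-alikes about, which are no part of the job. Leave any red look-alike of the rake alone. There is more than one size of the bangle; the job needs the larger.

How it is judged:
On the way, in this order (a step that is already met when the one before it is completed fails the run):
1. the rake is out of its sleeve, lying flat on the bench, let go and at rest ((x of rake_handle in the frame of sleeve above 0.042 m or y of rake_handle in the frame of sleeve above 0.06 m or y of rake_handle in the frame of sleeve below -0.06 m) and contact force between the fingers and rake below 0.1 N and linear speed of rake below 0.02 m/s and angle between rake's own z axis and vertical below 0.15 rad and height (world z) of each of rake_handle, rake_blade below 0.03 m), for 0.2 s.
2. the rake is held by its handle (distance between the grasp point and rake_handle below 0.055 m and contact force between the fingers and rake above 2 N), for 0.2 s.
3. the bangle has been drawn out in front of the shelf (x of bangle_center in the frame of shelf between -0.25 and -0.038 m and y of bangle_center in the frame of shelf between -0.2 and 0.2 m and height (world z) of bangle_center below 0.012 m and angle between bangle's own z axis and vertical below 0.15 rad), for 0.1 s.
At the end, for the whole second after the job is handed in: The bangle lies flat and still, its centre 38 to 250 mm in front of the shelf's front edge, within 200 mm either side of its middle. The rake is let go, flat (0.15 rad) and still on the bench, its blade in front of that edge or over 165 mm to the side of the shelf's middle (all of step 3 and linear speed of each of bangle, rake below 0.02 m/s and contact force between the fingers and rake below 0.1 N and angle between rake's own z axis and vertical below 0.15 rad and height (world z) of each of rake_handle, rake_blade below 0.03 m and (x of rake_blade in the frame of shelf below 0.002 m or y of rake_blade in the frame of shelf above 0.165 m or y of rake_blade in the frame of shelf below -0.165 m)); the robot touches nothing.
It fails at once if the gripper or arm touches the bangle (contact force between any of the fingers, the arm and bangle above 0.5 N).
It fails at once if the tin is moved more than 30 mm (distance of tin from where it was at the start of the episode above 0.03 m).
It fails at once if the jar is moved more than 30 mm (distance of jar from where it was at the start of the episode above 0.03 m).
It fails at once if the hammer is moved more than 30 mm (distance of hammer from where it was at the start of the episode above 0.03 m).
It also fails if it takes over 53 s, if anything falls off the work surface, if the arm or the gripper's body presses on something with over 40 N, if the wrist force passes 120 N, or if a joint passes its speed limit or range.

ROBOT

A 7-joint arm with a two-finger parallel gripper is mounted at the origin on the work surface. World frame = base frame: x ahead of the robot, y to its left, z up, the work surface at z = 0. Lengths are in m, angles in rad, forces in N, time in s.
With the tool pointing down it reaches from about 0.425 to 1.025 m from the base axis. Payload 3.6 kg.
Tool frame: the origin (TCP) lies midway between the tips of the shut fingers; the grasp point (between the pads) lies 19 mm behind it (r.tcp_to_grasp is the z of the grasp point in the tool frame, in m); z points along the fingers, y is the direction in which the jaws open and shut (so a half turn about z gives the same grasp; the last joint's range is limited). The gripper opens to 85 mm and grips with 20 to 120 N. Pads are 22 mm wide; open, the fingers measure 114 mm over their backs; the gripper's body (76 mm by 85 mm) begins 54 mm behind the grasp point. The pads swing forward as they close: fully open they stand 13 mm farther back than shut.
Start: joints at [1.032, 0.591, 0.048, 1.609, -0.033, 0.943, -0.034], TCP at [0.313, -0.654, 0.231] pointing down, gripper open.
Joint ranges: [-2.69, 2.69], [-0.47, 2.24], [-1.27, 1.36], [0.19, 2.51], [-1.53, 4.68], [0.08, 2.07], [-3.09, 3.09]. Speed limits (rad/s): [2.57, 2.57, 3.14, 3.14, 3.14, 3.14, 3.14].

INTERFACE

Orientations are given as a rotation vector (axis times angle).
In Python, from rig import get_obs, viewer, close_job, r gives the robot as it stands.
- The arm moves only by the tool apply_moves, never from a script. Its argument "series" is a list that holds one entry, the list of rows, each a list of 7 numbers: the turn, a rotation vector about the tool's x, y, z in degrees, then the shift along the tool's x, y, z in m, then the finger opening in m, from 0 to 0.0854. A call has 1 to 10 rows; each row is the pose to reach, as a shift and turn from the pose measured when the call began, along the tool's axes at that moment; what a row does not reach only later rows make up. A row lasts 1/10 s, in which the tool goes at most 50 mm and 8.59 degrees, less where a joint would pass 70% of its speed; a pose out of reach is approached as far as the arm can. A call with a gripper value outside its range is refused whole. The fingers move at their own pace and stop on an object; "grip_force" is the grip in N (left out, the last holds). Time passes only in rows, so rows that repeat a pose let the fingers close. It gives the time, the measured TCP pose, the force and the opening at its end, in the units of the state.
- get_obs(): the state, without advancing time (a new reading comes with each control period).
- viewer.capture(name): name is "scene" or "top"; returns the picture (480x640x3 uint8, red, green, blue); there is no depth.
- viewer.camera_model(name): a dict with "K" (3x3 intrinsics, pixels), "camera_from_world" (4x4, takes a point from world to camera coordinates). Camera axes: x right, y down, z forward; pixel columns grow to the right and rows downward; lengths in m; the calibration is good to about 2 mm. A picture is of the moment at which its call begins. camera_model takes no time and is no camera call.
- close_job(): hands the job in, once; it reports no verdict.
Trained networks look in the newest picture that a camera, given by its name, has taken for a name from the list of things; names that differ only in an ending like _2 or _b are one class to them, and where a whole thing is asked for, a point or a joint stands for the part that bears it (a point fixed in the world has none). Each returns a list of dicts, best first, with "confidence" (0 to 1); they miss things now and then, are a little off and sometimes report something else, mostly with a low value. They report only what shows in the picture. A call takes as long as a camera call. They do not tell look-alikes from the thing itself.
- viewer.search_frame(query, camera): "point" ([x, y, z] in m, in world coordinates, good to about 4 mm: the middle of the surface that is visible of it).
- viewer.mark_of(query, camera): "point" ([x, y, z] in m, in world coordinates, good to about 4 mm: a listed point, or the origin of a listed thing).
The state is a dict: "t": time; "joint_positions": joint angles; "qvel": joint speeds; "joint_torque": joint torques, N m; "ee_pos": TCP position; "orientation": TCP orientation; "ft_force": force on the tool from outside, world axes, zero at the start; "ft_torque": the same for the moment, N m; "gripper_width": finger opening in m.
Only numpy, scipy, OpenCV 4.12 (cv2) and the standard library are available. Lean on these libraries where they do the work, as an engineer would, in place of code of your own. Each camera call takes 0.05 s, during which the arm holds its last target. There are 200 camera calls.

## Working session

There is one attempt and no reset: what is moved stays moved. The work goes in short steps, Python scripts to look and compute and a tool call to move; the robot and the scene stay as the last step left them, time stands still between calls to the robot, and variables do not carry over. Pictures are saved under pics/ and viewed, about 8 in all and at most 12, crops included, and the job is handed in when it is done.

Besides the shell and the picture viewer there is one more tool, called after "Emit:" by a JSON object that holds its "name" and its "arguments". apply_moves: Moves the arm, as the interface text tells. Its arguments: {"type":"object","properties":{"series":{"type":"array","items":{"type":"array","items":{"type":"array","items":{"type":"number"}}}},"grip_force":{"type":"number"}},"required":["series"]}

```bash
mkdir -p pics; ls; python3 - <<'E'
from rig import get_obs, viewer, close_job, r
import cv2
for c in("scene","top"):
    im=viewer.capture(c); cv2.imwrite(f"pics/{c}0.png",im[:,:,::-1])
    for q in("shelf","sleeve","rake_handle","rake_shank","rake_blade","bangle_center","tin","jar","hammer"):
        if c=="top" or q[:4] in("rake","slee","shel","bang"):
            print(c,q,[([round(float(v),3) for v in d["point"]],round(d["confidence"],2)) for d in viewer.mark_of(q,c)])
o=get_obs();print(o["t"],o["ee_pos"],o["orientation"],r.tcp_to_grasp)
E
```

```text
pics
scene shelf [([0.637, -0.01, -0.002], 0.71), ([0.42, 0.307, -0.0], 0.6)]
scene sleeve [([0.425, 0.313, 0.002], 0.92)]
scene rake_handle [([0.206, 0.362, 0.016], 0.85), ([0.363, 0.307, 0.011], 0.76)]
scene rake_shank [([0.473, 0.316, 0.014], 0.81), ([0.132, 0.275, 0.015], 0.63)]
scene rake_blade [([0.524, 0.315, 0.015], 0.81), ([0.102, 0.24, 0.011], 0.78)]
scene bangle_center [([0.583, 0.11, 0.004], 0.73), ([0.689, 0.016, 0.005], 0.59)]
top shelf [([0.757, -0.056, 0.068], 0.67), ([0.635, -0.007, 0.002], 0.63)]
top sleeve [([0.428, 0.312, 0.003], 0.77)]
top rake_handle [([0.206, 0.36, 0.011], 0.87)]
top rake_shank [([0.133, 0.274, 0.014], 0.62), ([0.474, 0.313, 0.013], 0.61), ([0.523, 0.315, 0.011], 0.53)]
top rake_blade [([0.523, 0.315, 0.013], 0.68), ([0.106, 0.239, 0.011], 0.65)]
top bangle_center [([0.575, 0.111, 0.007], 0.52), ([0.689, 0.008, 0.005], 0.41)]
top tin [([0.446, -0.331, -0.002], 0.78)]
top jar [([0.758, -0.057, 0.066], 0.74)]
top hammer [([0.604, -0.306, 0.001], 0.86)]
0.85 [ 0.31264148 -0.6541471   0.23133116] [ 3.06377786e+00  6.94569545e-01 -4.57962618e-06] -0.0187
```

View pics/top0.png

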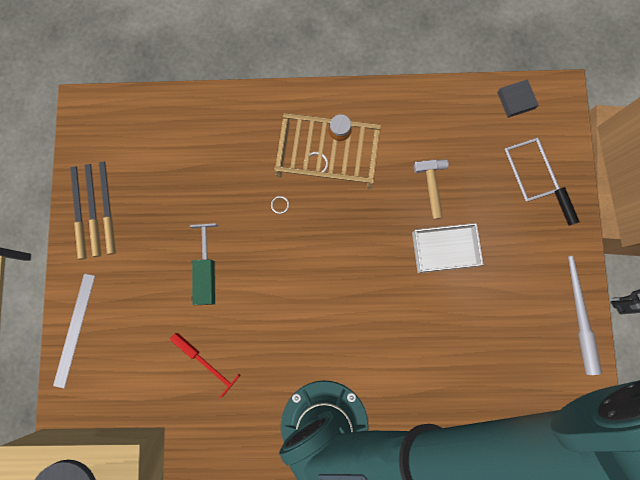

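View pics/scene0.png

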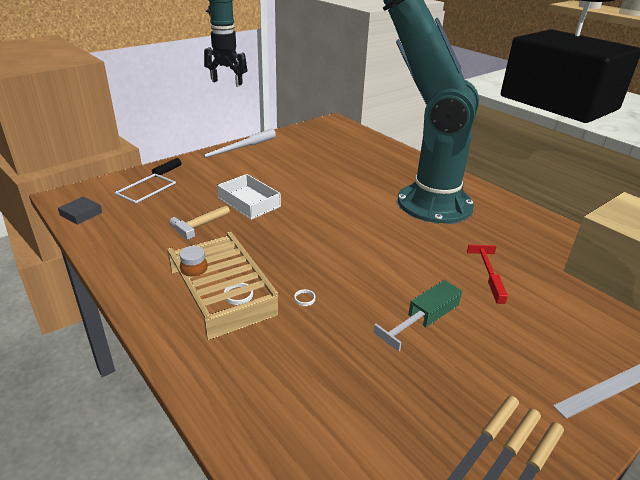

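The top view shows the sleeve at px (203,282), the rake blade at (203,225), the shelf at about (328,150), the large bangle under it at (318,162) and the small ring in the open at (280,205). The red rake is at (205,365). The scene view agrees. Next I'll measure the yaws on a zoomed crop.

```bash
cat > h.py <<'E'
import numpy as np, cv2
from rig import get_obs, viewer, r
from scipy.spatial.transform import Rotation as R
def px2w(u,v,z,c="top"):
    m=viewer.camera_model(c);T=np.linalg.inv(m["camera_from_world"])
    d=T[:3,:3]@np.linalg.solve(m["K"],[u,v,1]);o=T[:3,3]
    return (o+d*(z-o[2])/d[2]).round(4)
def w2px(p,c="top"):
    m=viewer.camera_model(c);q=m["K"]@(m["camera_from_world"]@[*p,1])[:3]
    return (q[:2]/q[2]).round(1)
def plan(wps):
    """wps: (x,y,z of TCP, yaw deg of tool x); prints turn z and tool shift for a down-pointing tool"""
    o=get_obs();A=R.from_rotvec(o["orientation"])
    print("t",o["t"],"pos",o["ee_pos"].round(4),"F",np.round(o["ft_force"],1),"w",round(float(o["gripper_width"]),4))
    for x,y,z,yaw in wps:
        B=R.from_euler("z",yaw,degrees=True)*R.from_rotvec([np.pi,0,0])
        print((A.inv()*B).as_rotvec(degrees=True).round(2),A.inv().apply(np.array([x,y,z])-o["ee_pos"]).round(4))
E
python3 - <<'E'
from h import *
im=cv2.imread("pics/top0.png")
a=cv2.resize(im[100:200,260:400],None,fx=5,fy=5,interpolation=cv2.INTER_CUBIC)
b=cv2.resize(im[215:315,180:230],None,fx=5,fy=5,interpolation=cv2.INTER_CUBIC)
cv2.imwrite("pics/crop.png",cv2.resize(np.hstack([b,a[:,:550]]),(800,500)))
plan([(0.6,-0.1,0.23,0),(0.475,0.315,0.15,0),(0.475,0.315,0.15,1)])
E
```

```text
t 0.85 pos [ 0.3126 -0.6541  0.2313] F [ 0.4  0.3 -0.3] w 0.0853
[ 0.    0.   25.55] [ 0.4982 -0.376   0.0013]
[ 0.    0.   25.55] [ 0.5644 -0.8044  0.0813]
[ 0.    0.   24.55] [ 0.5644 -0.8044  0.0813]
```

View pics/crop.png

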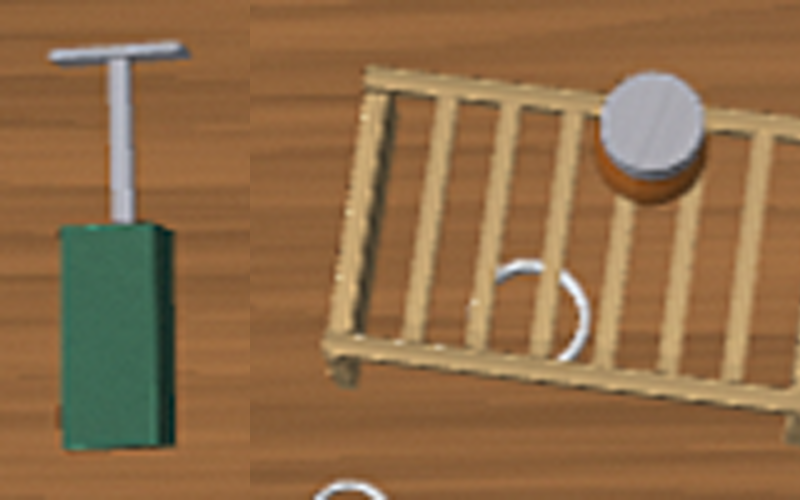

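```bash
python3 - <<'E'
from h import *
def yaw(a,b): d=b-a; return np.degrees(np.arctan2(d[1],d[0])).round(1)
P=lambda u,v,z:px2w(u,v,z)
a,b=P(204.4,259,.017),P(203.8,227,.017);print("shank",a,b,yaw(a,b))
a,b=P(192.6,304.4,.042),P(192,260.6,.042);print("sleeve L",a,b,yaw(a,b))
a,b=P(217.4,224.4,.024),P(190,226.4,.024);print("blade",a,b,yaw(a,b)-90,(a+b)/2)
a,b=P(370,181.6,.066),P(275,168.4,.066);print("shelf front",a,b,yaw(a,b)-90)
a,b=P(370,124,.066),P(283.6,114,.066);print("shelf back",a,b,yaw(a,b)-90)
a,b=P(275,168.4,.066),P(283.6,114,.066);print("shelf left",a,b,yaw(a,b))
for n,(x,y) in dict(top=(530,265),right=(588,320),left=(470,310)).items(): print("ring",n,P(260+(x-250)/5,100+y/5,.012))
print("ring r px", P(260+(x-250)/5,100+y/5,.012))
E
```

```text
shank [0.4291 0.3119 0.017 ] [0.5157 0.315  0.017 ] 2.1
sleeve L [0.3091 0.3335 0.042 ] [0.4225 0.3375 0.042 ] 2.0
blade [0.5206 0.2767 0.024 ] [0.5169 0.3503 0.024 ] 2.9000000000000057 [0.51875 0.3135  0.024  ]
shelf front [ 0.6163 -0.1299  0.066 ] [0.6581 0.1168 0.066 ] -9.599999999999994
shelf back [ 0.773  -0.1351  0.066 ] [0.8074 0.0932 0.066 ] -8.599999999999994
shelf left [0.6581 0.1168 0.066 ] [0.8074 0.0932 0.066 ] -9.0
ring top [0.7164 0.0101 0.012 ]
ring right [ 0.6843 -0.0211  0.012 ]
ring left [0.6916 0.0434 0.012 ]
ring r px [0.6916 0.0434 0.012 ]
```

Emit:
{"name": "apply_moves", "arguments": {"series": [[[0, 0, 5, 0.05, -0.038, 0, 0.0854], [0, 0, 10, 0.1, -0.075, 0, 0.0854], [0, 0, 15, 0.15, -0.113, 0, 0.0854], [0, 0, 20, 0.2, -0.15, 0, 0.0854], [0, 0, 25, 0.25, -0.188, 0, 0.0854], [0, 0, 25, 0.3, -0.226, 0, 0.0854], [0, 0, 25, 0.35, -0.264, 0, 0.0854], [0, 0, 25, 0.4, -0.301, 0, 0.06], [0, 0, 25, 0.45, -0.339, 0, 0.06], [0, 0, 25, 0.498, -0.376, 0, 0.06]]]}}

```text
t: 1.85
ee_pos: [0.544, -0.2086, 0.2317]
orientation: [3.141, 0.015, 0.001]
ft_force: [0.4, -1.2, -0.6]
gripper_width: 0.0599
```

```bash
python3 -c "
from h import *
plan([(0.474,0.3145,0.10,2)])"
```

```text
t 1.85 pos [ 0.544  -0.2086  0.2317] F [ 0.4 -1.2 -0.6] w 0.0599
[ 0.02 -0.05 -1.46] [-0.0651 -0.5238  0.1315]
```

Emit:
{"name": "apply_moves", "arguments": {"series": [[[0, 0, -1.5, 0, -0.05, 0, 0.06], [0, 0, -1.5, 0, -0.1, 0, 0.06], [0, 0, -1.5, -0.01, -0.15, 0, 0.06], [0, 0, -1.5, -0.02, -0.2, 0, 0.06], [0, 0, -1.5, -0.03, -0.25, 0.02, 0.05], [0, 0, -1.5, -0.04, -0.3, 0.04, 0.05], [0, 0, -1.5, -0.045, -0.35, 0.06, 0.05], [0, 0, -1.5, -0.05, -0.395, 0.08, 0.05], [0, 0, -1.5, -0.055, -0.44, 0.1, 0.05], [0, 0, -1.5, -0.06, -0.485, 0.115, 0.05]]]}}

```text
t: 2.85
ee_pos: [0.4808, 0.2646, 0.1204]
orientation: [3.141, 0.055, 0.002]
ft_force: [0.8, -0.3, -0.1]
gripper_width: 0.0499
```

Emit:
{"name": "apply_moves", "arguments": {"series": [[[0, 0, 0, 0, -0.03, 0.01, 0.05], [0, 0, 0, 0, -0.03, 0.01, 0.05], [0, 0, 0, 0, -0.03, 0.01, 0.05]]]}}

```text
t: 3.15
ee_pos: [0.4795, 0.2953, 0.1101]
orientation: [3.14, 0.059, 0.001]
ft_force: [0.9, -0.4, -0.5]
gripper_width: 0.0501
```

```bash
python3 - <<'E'
from h import *
plan([(0.474,0.3145,0.05,2),(0.474,0.3145,0.004,2)])
for c in ("scene","top"):
    im=viewer.capture(c); cv2.imwrite(f"pics/{c}1.png",im[:,:,::-1])
    for q in("rake_shank","rake_blade","sleeve"): print(c,q,[(np.round(d["point"],3),round(d["confidence"],2)) for d in viewer.mark_of(q,c)])
E
```

```text
t 3.15 pos [0.4795 0.2953 0.1101] F [ 0.9 -0.4 -0.5] w 0.0501
[ 0.04 -0.05  0.14] [-0.0049 -0.0194  0.0601]
[ 0.04 -0.05  0.14] [-0.0049 -0.0194  0.1061]
scene rake_shank [(array([0.473, 0.313, 0.015]), 0.89), (array([0.133, 0.276, 0.014]), 0.74)]
scene rake_blade [(array([0.524, 0.316, 0.015]), 0.96), (array([0.098, 0.238, 0.014]), 0.64)]
scene sleeve [(array([0.427, 0.314, 0.   ]), 0.79)]
top rake_shank [(array([0.475, 0.315, 0.014]), 0.53)]
top rake_blade []
top sleeve [(array([ 0.43 ,  0.313, -0.   ]), 0.67)]
```

Emit:
{"name": "apply_moves", "arguments": {"series": [[[0, 0, 0, -0.003, -0.019, 0.02, 0.05], [0, 0, 0, -0.003, -0.019, 0.06, 0.05], [0, 0, 0, -0.003, -0.019, 0.085, 0.05], [0, 0, 0, -0.003, -0.019, 0.105, 0.05], [0, 0, 0, -0.003, -0.019, 0.105, 0.05], [0, 0, 0, -0.003, -0.019, 0.105, 0.0], [0, 0, 0, -0.003, -0.019, 0.105, 0.0], [0, 0, 0, -0.003, -0.019, 0.105, 0.0], [0, 0, 0, -0.003, -0.019, 0.105, 0.0], [0, 0, 0, -0.003, -0.019, 0.105, 0.0]]], "grip_force": 60}}

```text
t: 4.55
ee_pos: [0.4777, 0.313, 0.0073]
orientation: [-3.14, -0.053, -0.006]
ft_force: [-1.0, -1.1, 6.7]
gripper_width: 0.008
```

Emit:
{"name": "apply_moves", "arguments": {"series": [[[0, 0, 0, 0, 0, 0, 0.0], [0, 0, 0, 0, 0, 0, 0.0]]]}}

```text
t: 4.75
ee_pos: [0.4779, 0.3131, 0.0078]
orientation: [-3.14, -0.053, -0.007]
ft_force: [-0.1, 0.2, -1.2]
gripper_width: 0.0079
```

Emit:
{"name": "apply_moves", "arguments": {"series": [[[0, 0, 0, 0.015, 0, 0, 0.0], [0, 0, 0, 0.03, 0, 0, 0.0], [0, 0, 0, 0.04, 0, 0, 0.0]]]}}

```text
t: 5.05
ee_pos: [0.5212, 0.3145, 0.0081]
orientation: [-3.139, -0.05, -0.012]
ft_force: [1.0, -0.1, -1.0]
gripper_width: 0.0082
```

```bash
python3 - <<'E'
from h import *
plan([])
im=viewer.capture("scene"); cv2.imwrite("pics/s2.png",cv2.resize(im[220:400,300:500,::-1],None,fx=3,fy=3))
for q in("rake_shank","rake_blade"): print(q,[(np.round(d["point"],3),round(d["confidence"],2)) for d in viewer.mark_of(q,"scene")])
E
```

```text
t 5.05 pos [0.5212 0.3145 0.0081] F [ 1.  -0.1 -1. ] w 0.0082
rake_shank [(array([0.518, 0.315, 0.016]), 0.65), (array([0.131, 0.277, 0.015]), 0.57)]
rake_blade [(array([0.098, 0.236, 0.012]), 0.85), (array([0.569, 0.316, 0.012]), 0.75)]
```

View pics/s2.png

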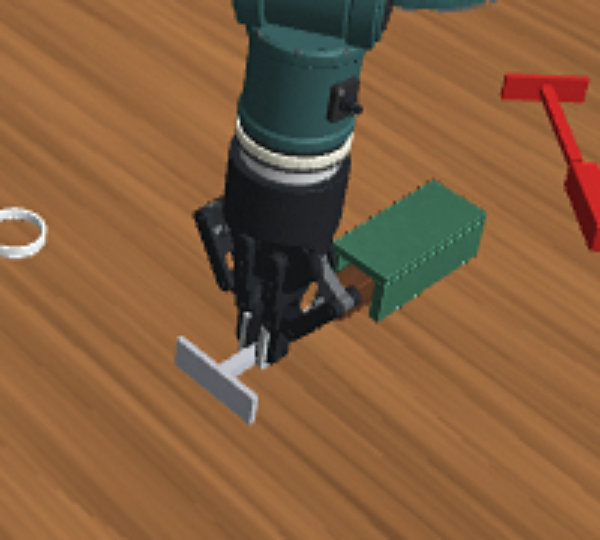

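The picture shows the shank held and the handle partly out of the sleeve, with the blade near crop px (215,380). I'll keep pulling, then release.

Emit:
{"name": "apply_moves", "arguments": {"series": [[[0, 0, 0, 0.025, 0, 0, 0.0], [0, 0, 0, 0.05, 0, 0, 0.0], [0, 0, 0, 0.07, 0, 0, 0.0], [0, 0, 0, 0.09, 0, 0, 0.0], [0, 0, 0, 0.09, 0, 0, 0.0], [0, 0, 0, 0.09, 0, 0, 0.0], [0, 0, 0, 0.09, 0, 0, 0.03], [0, 0, 0, 0.09, 0, 0, 0.03], [0, 0, 0, 0.09, 0, 0, 0.03], [0, 0, 0, 0.09, 0, 0, 0.03]]]}}

```text
t: 6.2
ee_pos: [0.6092, 0.3172, 0.0085]
orientation: [-3.139, -0.051, -0.009]
ft_force: [0.6, 0.1, 0.2]
gripper_width: 0.0299
```

Emit:
{"name": "apply_moves", "arguments": {"series": [[[0, 0, 0, 0, 0, -0.03, 0.04], [0, 0, 0, 0, 0, -0.07, 0.04], [0, 0, 0, -0.03, 0, -0.1, 0.05], [0, 0, 0, -0.06, 0, -0.1, 0.05], [0, 0, 0, -0.06, 0, -0.1, 0.05], [0, 0, 0, -0.06, 0, -0.1, 0.05]]]}}

```text
t: 6.8
ee_pos: [0.5479, 0.3154, 0.1085]
orientation: [-3.139, -0.052, -0.009]
ft_force: [0.2, 0.7, 0.4]
gripper_width: 0.05
```

```bash
python3 - <<'E'
from h import *
plan([])
for c in ("scene","top"):
  im=viewer.capture(c); cv2.imwrite(f"pics/{c}3.png",im[:,:,::-1])
  for q in("rake_handle","rake_shank","rake_blade","rake"): print(c,q,[(np.round(d["point"],3),round(d["confidence"],2)) for d in viewer.mark_of(q,c) if d["point"][0]>.3])
a=cv2.imread("pics/scene3.png")[200:400,280:500];b=cv2.imread("pics/top3.png")[150:300,150:300]
cv2.imwrite("pics/c3.png",np.hstack([cv2.resize(a,(440,400)),cv2.resize(b,(360,400))]))
E
```

```text
t 6.8 pos [0.5479 0.3154 0.1085] F [0.2 0.7 0.4] w 0.05
scene rake_handle [(array([0.497, 0.313, 0.014]), 0.76)]
scene rake_shank [(array([0.604, 0.317, 0.014]), 0.92)]
scene rake_blade [(array([0.655, 0.32 , 0.013]), 0.57)]
scene rake [(array([ 0.553,  0.31 , -0.002]), 0.93)]
top rake_handle [(array([0.495, 0.312, 0.014]), 0.64)]
top rake_shank [(array([0.602, 0.316, 0.011]), 0.61), (array([0.43 , 0.317, 0.002]), 0.46)]
top rake_blade [(array([0.652, 0.318, 0.016]), 0.78)]
top rake [(array([ 0.557,  0.314, -0.001]), 0.59)]
```

View pics/c3.png

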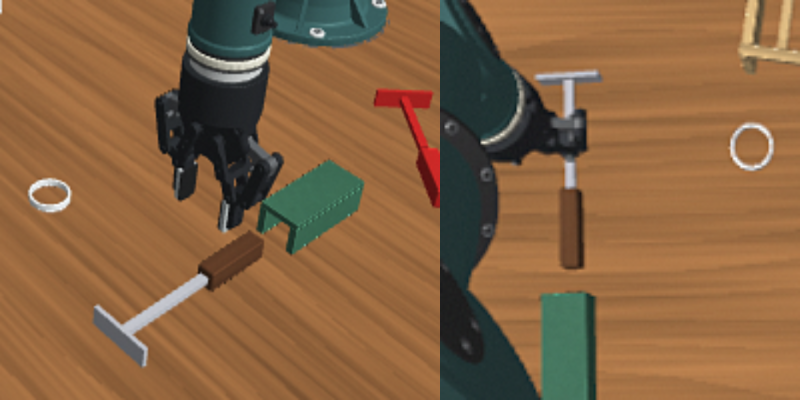

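The rake is flat and clear of the sleeve: handle at crop px (230,260) on the left and (570,228) on the right. Next I grasp the handle about 12 mm behind its middle.

```bash
python3 -c "
from h import *
plan([(0.484,0.3125,0.10,2.3),(0.484,0.3125,0.006,2.3)])"
```

```text
t 7.3 pos [0.5489 0.3149 0.108 ] F [ 0.3 -0.3 -1.2] w 0.05
[-0.09 -0.32 -0.48] [-0.065   0.0004  0.0076]
[-0.09 -0.32 -0.48] [-0.0655  0.0005  0.1016]
```

Emit:
{"name": "apply_moves", "arguments": {"series": [[[0, -0.3, -0.4, -0.03, 0, 0, 0.05], [0, -0.3, -0.4, -0.065, 0, 0.01, 0.05], [0, -0.3, -0.4, -0.065, 0, 0.04, 0.05], [0, -0.3, -0.4, -0.065, 0, 0.075, 0.05], [0, -0.3, -0.4, -0.065, 0, 0.1, 0.05], [0, -0.3, -0.4, -0.065, 0, 0.101, 0.05], [0, -0.3, -0.4, -0.065, 0, 0.101, 0.01], [0, -0.3, -0.4, -0.065, 0, 0.101, 0.01], [0, -0.3, -0.4, -0.065, 0, 0.101, 0.01], [0, -0.3, -0.4, -0.065, 0, 0.101, 0.01]]], "grip_force": 100}}

```text
t: 8.3
ee_pos: [0.4854, 0.3135, 0.0081]
orientation: [-3.138, -0.06, -0.004]
ft_force: [-0.6, -0.2, 6.9]
gripper_width: 0.0202
```

Emit:
{"name": "apply_moves", "arguments": {"series": [[[0, 0, 0, 0, 0, 0, 0.01], [0, 0, 0, 0, 0, 0, 0.01], [0, 0, 0, 0, 0, 0, 0.01]]]}}

```text
t: 8.6
ee_pos: [0.4855, 0.3136, 0.0082]
orientation: [-3.138, -0.061, -0.004]
ft_force: [-0.3, -0.7, 0.3]
gripper_width: 0.0195
```

Emit:
{"name": "apply_moves", "arguments": {"series": [[[0, 0, 0, 0, 0, -0.02, 0.01], [0, 0, 0, 0, 0, -0.04, 0.01], [0, 0, 0, 0, 0, -0.05, 0.01], [0, 0, 0, 0, 0, -0.05, 0.01]]]}}

```text
t: 9.0
ee_pos: [0.486, 0.314, 0.0593]
orientation: [-3.136, -0.061, -0.007]
ft_force: [-0.2, 0.3, -2.2]
gripper_width: 0.0199
```

```bash
python3 - <<'E'
from h import *
plan([])
print(R.from_rotvec(get_obs()["orientation"]).as_matrix().round(4))
im=viewer.capture("scene"); cv2.imwrite("pics/s4.png",cv2.resize(im[200:400,280:500,::-1],None,fx=2.5,fy=2.5))
for q in("rake_handle","rake_shank","rake_blade"): print(q,[(np.round(d["point"],3),round(d["confidence"],2)) for d in viewer.mark_of(q,"scene")])
E
```

```text
t 9.0 pos [0.486  0.314  0.0593] F [-0.2  0.3 -2.2] w 0.0199
[[ 0.9992  0.0387  0.0046]
 [ 0.0387 -0.9992  0.0047]
 [ 0.0048 -0.0045 -1.    ]]
rake_handle [(array([0.203, 0.363, 0.011]), 0.86), (array([0.494, 0.317, 0.063]), 0.66)]
rake_shank [(array([0.132, 0.277, 0.014]), 0.95), (array([0.602, 0.318, 0.065]), 0.89)]
rake_blade [(array([0.657, 0.32 , 0.064]), 0.9), (array([0.1  , 0.241, 0.013]), 0.67)]
```

View pics/s4.png

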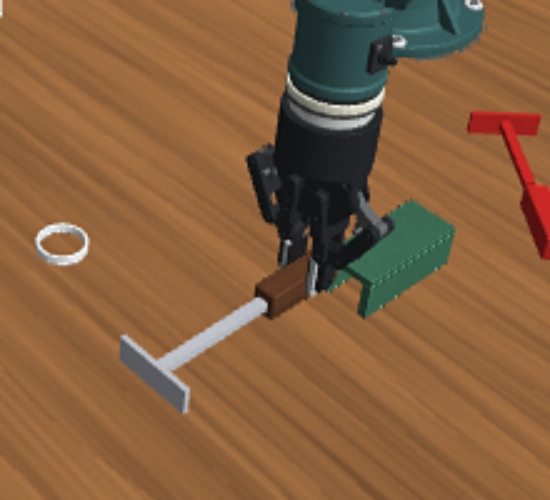

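The rake is held level, blade at crop px (155,375) and at the same height as the handle. I carry it to the front of the shelf at yaw -9°.

```bash
python3 -c "
from h import *
plan([(0.46,0.27,0.08,-3),(0.436,0.051,0.08,-9),(0.436,0.051,0.028,-9)])"
```

```text
t 9.2 pos [0.4846 0.313  0.0573] F [ 0.4 -0.1 -1.1] w 0.0196
[-0.12 -0.07  5.22] [-0.0263  0.042  -0.0228]
[-0.13 -0.06 11.22] [-0.0587  0.2599 -0.0233]
[-0.13 -0.06 11.22] [-0.0588  0.26    0.0287]
```

Emit:
{"name": "apply_moves", "arguments": {"series": [[[0, 0, 2, -0.01, 0.01, -0.022, 0.01], [0, 0, 4, -0.025, 0.04, -0.023, 0.01], [0, 0, 6, -0.035, 0.08, -0.023, 0.01], [0, 0, 8, -0.045, 0.12, -0.023, 0.01], [0, 0, 10, -0.05, 0.16, -0.023, 0.01], [0, 0, 11.2, -0.055, 0.2, -0.023, 0.01], [0, 0, 11.2, -0.059, 0.235, -0.023, 0.01], [0, 0, 11.2, -0.059, 0.26, -0.01, 0.01], [0, 0, 11.2, -0.059, 0.26, 0.01, 0.01], [0, 0, 11.2, -0.059, 0.26, 0.024, 0.01]]]}}

```text
t: 10.2
ee_pos: [0.4354, 0.0494, 0.0315]
orientation: [-3.13, 0.25, 0.0]
ft_force: [-0.4, 0.5, -1.7]
gripper_width: 0.0199
```

```bash
python3 - <<'E'
from h import *
for c in ("scene","top"):
  im=viewer.capture(c); cv2.imwrite(f"pics/{c}5.png",im[:,:,::-1])
  for q in("rake_handle","rake_blade","bangle_center","shelf"): print(c,q,[(np.round(d["point"],3),round(d["confidence"],2)) for d in viewer.mark_of(q,c)])
a=cv2.imread("pics/scene5.png")[190:370,150:400];b=cv2.imread("pics/top5.png")[100:260,240:400]
cv2.imwrite("pics/c5.png",np.hstack([cv2.resize(a,(430,400)),cv2.resize(b,(370,400))]))
C=np.array([.688,.011]);e=np.array([np.cos(np.radians(9)),-np.sin(np.radians(9))])
plan([(*(C-.255*e),.028,-9),(*(C-.122*e),.028,-9)])
E
```

```text
scene rake_handle [(array([0.443, 0.05 , 0.038]), 0.92), (array([0.203, 0.364, 0.013]), 0.67), (array([0.55 , 0.031, 0.037]), 0.52)]
scene rake_blade [(array([0.1  , 0.238, 0.012]), 0.9), (array([0.602, 0.022, 0.036]), 0.78)]
scene bangle_center [(array([0.578, 0.111, 0.006]), 0.52), (array([ 0.427,  0.311, -0.003]), 0.43)]
scene shelf [(array([ 0.638, -0.011, -0.001]), 0.8), (array([0.498, 0.038, 0.023]), 0.16)]
top rake_handle [(array([0.203, 0.359, 0.015]), 0.56)]
top rake_blade [(array([0.105, 0.244, 0.013]), 0.84), (array([0.599, 0.024, 0.037]), 0.59)]
top bangle_center [(array([0.688, 0.009, 0.006]), 0.47)]
top shelf [(array([ 0.634, -0.005,  0.001]), 0.66), (array([ 0.756, -0.057,  0.066]), 0.43)]
t 10.7 pos [0.4361 0.0513 0.0332] F [-0.9  0.6 -1.4] w 0.0191
[-0.16 -0.11  0.04] [0.0001 0.0004 0.0052]
[-0.16 -0.11  0.04] [0.1331 0.0005 0.0055]
```

View pics/c5.png

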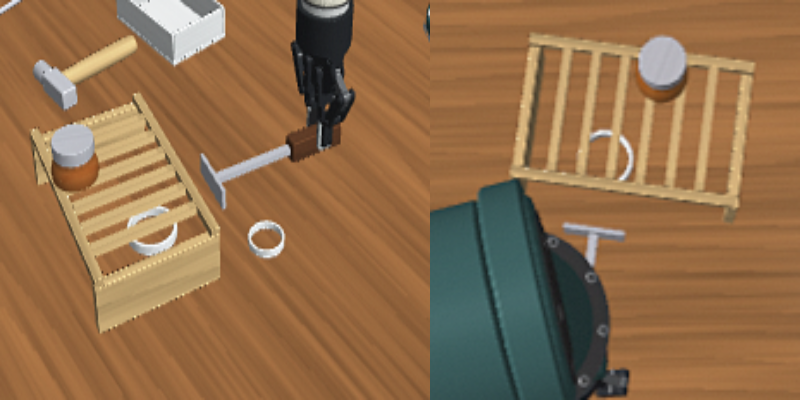

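The rake is aligned with the bangle in both views (blade at right-crop px (593,232), bangle at (607,157)). I go in over the bangle and then lower behind it.

Emit:
{"name": "apply_moves", "arguments": {"series": [[[0, 0, 0, 0.01, 0, 0.005, 0.01], [0, 0, 0, 0.03, 0, 0.005, 0.01], [0, 0, 0, 0.055, 0, 0.005, 0.01], [0, 0, 0, 0.08, 0, 0.005, 0.01], [0, 0, 0, 0.105, 0, 0.005, 0.01], [0, 0, 0, 0.125, 0, 0.005, 0.01], [0, 0, 0, 0.134, 0, 0.005, 0.01], [0, 0, 0, 0.134, 0, 0.005, 0.01]]]}}

```text
t: 11.5
ee_pos: [0.5703, 0.0301, 0.0284]
orientation: [-3.129, 0.246, -0.006]
ft_force: [-0.3, 0.9, -1.9]
gripper_width: 0.0196
```

```bash
python3 - <<'E'
from h import *
for c in ("scene","top"):
  im=viewer.capture(c); cv2.imwrite(f"pics/{c}6.png",im[:,:,::-1])
a=cv2.imread("pics/scene6.png")[220:340,160:310];b=cv2.imread("pics/top6.png")[105:195,265:365]
cv2.imwrite("pics/c6.png",np.hstack([cv2.resize(a,(400,400)),cv2.resize(b,(400,400))]))
plan([])
E
```

```text
t 11.6 pos [0.567  0.0304 0.0281] F [-0.5  0.4 -1.9] w 0.0199
```

View pics/c6.png

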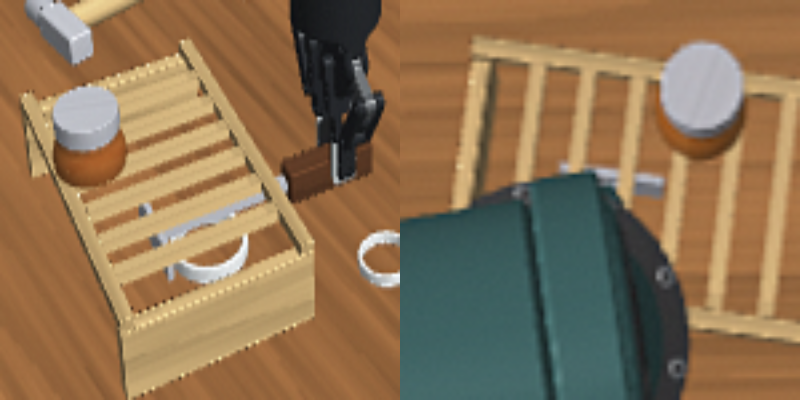

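The blade now sits behind the bangle, at left-crop px (155,235). I lower and start drawing slowly.

Emit:
{"name": "apply_moves", "arguments": {"series": [[[0, 0, 0, 0, 0, 0.008, 0.01], [0, 0, 0, 0, 0, 0.0155, 0.01], [0, 0, 0, 0, 0, 0.0155, 0.01], [0, 0, 0, -0.006, 0, 0.0155, 0.01], [0, 0, 0, -0.012, 0, 0.0155, 0.01], [0, 0, 0, -0.02, 0, 0.0155, 0.01], [0, 0, 0, -0.028, 0, 0.0155, 0.01], [0, 0, 0, -0.036, 0, 0.0155, 0.01], [0, 0, 0, -0.044, 0, 0.0155, 0.01], [0, 0, 0, -0.05, 0, 0.0155, 0.01]]]}}

```text
t: 12.6
ee_pos: [0.5167, 0.0384, 0.0127]
orientation: [-3.13, 0.244, 0.001]
ft_force: [0.3, -0.0, -1.9]
gripper_width: 0.0197
```

```bash
python3 - <<'E'
from h import *
im=viewer.capture("scene"); cv2.imwrite("pics/s7.png",cv2.resize(im[220:340,160:340,::-1],None,fx=3,fy=3))
for q in("rake_blade","bangle_center"): print(q,[(np.round(d["point"],3),round(d["confidence"],2)) for d in viewer.mark_of(q,"scene")])
plan([(.455,.048,.0127,-9)])
E
```

```text
rake_blade [(array([0.684, 0.009, 0.017]), 0.9), (array([0.102, 0.239, 0.012]), 0.8)]
bangle_center [(array([0.578, 0.112, 0.006]), 0.64), (array([0.646, 0.023, 0.005]), 0.59)]
t 12.75 pos [0.517  0.0384 0.0126] F [ 0.  -0.2 -1.2] w 0.0198
[-0.12  0.07  0.08] [-0.0627  0.0001  0.    ]
```

View pics/s7.png

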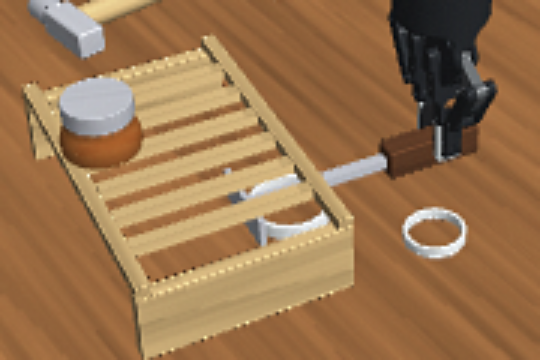

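The bangle is moving with the blade, now at crop px (290,205). I continue the draw.

Emit:
{"name": "apply_moves", "arguments": {"series": [[[0, 0, 0, -0.008, 0, 0, 0.01], [0, 0, 0, -0.016, 0, 0, 0.01], [0, 0, 0, -0.024, 0, 0, 0.01], [0, 0, 0, -0.032, 0, 0, 0.01], [0, 0, 0, -0.04, 0, 0, 0.01], [0, 0, 0, -0.048, 0, 0, 0.01], [0, 0, 0, -0.056, 0, 0, 0.01], [0, 0, 0, -0.062, 0, 0, 0.01], [0, 0, 0, -0.068, 0, 0, 0.01], [0, 0, 0, -0.068, 0, 0, 0.01]]]}}

```text
t: 13.75
ee_pos: [0.448, 0.049, 0.0126]
orientation: [-3.13, 0.243, 0.005]
ft_force: [-0.8, 0.5, -1.1]
gripper_width: 0.02
```

```bash
python3 - <<'E'
from h import *
im=viewer.capture("scene"); cv2.imwrite("pics/s8.png",cv2.resize(im[220:340,160:340,::-1],None,fx=3,fy=3))
for q in("rake_blade","bangle_center","shelf"): print(q,[(np.round(d["point"],3),round(d["confidence"],2)) for d in viewer.mark_of(q,"scene")])
plan([])
E
```

```text
rake_blade [(array([0.1  , 0.24 , 0.012]), 0.69)]
bangle_center [(array([0.579, 0.11 , 0.003]), 0.69), (array([0.579, 0.036, 0.006]), 0.43)]
shelf [(array([ 0.634, -0.009, -0.006]), 0.85), (array([0.616, 0.024, 0.017]), 0.18)]
t 13.95 pos [0.4499 0.0489 0.0127] F [-0.7 -0.3 -1.3] w 0.0198
```

View pics/s8.png

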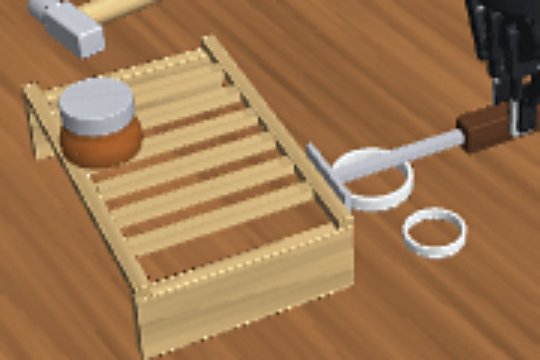

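The whole bangle is out, at crop px (373,178), with the blade just in front of the shelf edge. I lift the rake off and lay it on the left, where it lay before.

Emit:
{"name": "apply_moves", "arguments": {"series": [[[0, 0, 0, 0, 0, -0.01, 0.01], [0, 0, 0, 0, 0, -0.025, 0.01], [0, 0, 0, 0, 0, -0.05, 0.01], [0, 0, 0, 0, 0, -0.075, 0.01], [0, 0, 0, 0, 0, -0.075, 0.01]]]}}

```text
t: 14.45
ee_pos: [0.4519, 0.0488, 0.0906]
orientation: [-3.128, 0.245, -0.008]
ft_force: [0.8, 0.9, -2.3]
gripper_width: 0.02
```

```bash
python3 -c "
from h import *
im=viewer.capture('scene')
print([(np.round(d['point'],3),round(d['confidence'],2)) for d in viewer.mark_of('bangle_center','scene')])
plan([(.455,.15,.085,-4),(.47,.27,.085,0),(.50,.315,.085,2.2),(.50,.315,.009,2.2)])"
```

```text
[(array([0.58 , 0.035, 0.006]), 0.79), (array([0.578, 0.109, 0.004]), 0.53)]
t 14.55 pos [0.4504 0.0488 0.0884] F [-0.2  0.8 -1.4] w 0.0198
[-0.15 -0.04 -4.94] [-0.0112 -0.1007  0.0037]
[-0.15 -0.04 -8.94] [-0.015  -0.2216  0.004 ]
[ -0.15  -0.04 -11.14] [ 0.0076 -0.2707  0.0041]
[ -0.15  -0.04 -11.14] [ 0.0076 -0.2705  0.0801]
```

Emit:
{"name": "apply_moves", "arguments": {"series": [[[0, 0, -2, -0.005, -0.03, 0, 0.01], [0, 0, -4, -0.01, -0.07, 0, 0.01], [0, 0, -5, -0.011, -0.11, 0, 0.01], [0, 0, -7, -0.013, -0.15, 0, 0.01], [0, 0, -8, -0.014, -0.19, 0, 0.01], [0, 0, -9, -0.015, -0.222, 0, 0.01], [0, 0, -11.1, 0.0, -0.255, 0, 0.01], [0, 0, -11.1, 0.008, -0.27, 0.01, 0.01], [0, 0, -11.1, 0.008, -0.27, 0.03, 0.01], [0, 0, -11.1, 0.008, -0.27, 0.05, 0.01]]]}}

```text
t: 15.55
ee_pos: [0.5, 0.315, 0.0373]
orientation: [-3.139, -0.061, 0.0]
ft_force: [-0.8, -0.2, -1.8]
gripper_width: 0.0199
```

```bash
python3 -c "
from h import *
plan([(.50,.315,.009,2.2)])"
```

```text
t 15.55 pos [0.5    0.315  0.0373] F [-0.8 -0.2 -1.8] w 0.0199
[-0.13  0.    0.02] [-0.      0.0001  0.0283]
```

Emit:
{"name": "apply_moves", "arguments": {"series": [[[0, 0, 0, 0, 0, 0.01, 0.01], [0, 0, 0, 0, 0, 0.02, 0.01], [0, 0, 0, 0, 0, 0.025, 0.01], [0, 0, 0, 0, 0, 0.028, 0.01], [0, 0, 0, 0, 0, 0.028, 0.01], [0, 0, 0, 0, 0, 0.028, 0.045], [0, 0, 0, 0, 0, 0.028, 0.045], [0, 0, 0, 0, 0, 0.028, 0.045], [0, 0, 0, 0, 0, 0.028, 0.045]]]}}

```text
t: 16.45
ee_pos: [0.5004, 0.3153, 0.0098]
orientation: [-3.138, -0.061, -0.001]
ft_force: [0.9, -0.6, -0.0]
gripper_width: 0.0452
```

Emit:
{"name": "apply_moves", "arguments": {"series": [[[0, 0, 0, 0, 0, -0.02, 0.045], [0, 0, 0, 0, 0, -0.06, 0.045], [0, 0, 0, 0, 0, -0.1, 0.045], [0, 0, 0, 0, 0, -0.15, 0.045], [0, 0, 0, 0, 0, -0.18, 0.045], [0, 0, 0, 0, 0, -0.18, 0.045], [0, 0, 0, 0, 0, -0.18, 0.045]]]}}

```text
t: 17.15
ee_pos: [0.5004, 0.3149, 0.1906]
orientation: [-3.137, -0.061, -0.003]
ft_force: [-1.2, -0.5, -1.4]
gripper_width: 0.045
```

```bash
python3 - <<'E'
from h import *
im=viewer.capture("scene"); cv2.imwrite("pics/s9.png",im[:,:,::-1]); viewer.capture("top")
for c in("scene","top"):
 for q in("rake_handle","rake_blade","bangle_center","shelf","tin","jar","hammer"): print(c,q,[(np.round(d["point"],3),round(d["confidence"],2)) for d in viewer.mark_of(q,c)])
plan([])
E
```

```text
scene rake_handle [(array([0.509, 0.315, 0.014]), 0.84), (array([0.206, 0.366, 0.011]), 0.79)]
scene rake_blade [(array([0.1  , 0.24 , 0.013]), 0.8), (array([0.67 , 0.32 , 0.013]), 0.71)]
scene bangle_center [(array([0.578, 0.038, 0.007]), 0.75), (array([0.578, 0.109, 0.007]), 0.71)]
scene shelf [(array([ 0.637, -0.006, -0.002]), 0.65)]
scene tin [(array([ 0.449, -0.335,  0.001]), 0.65)]
scene jar [(array([ 0.756, -0.059,  0.071]), 0.73), (array([0.577, 0.034, 0.006]), 0.66)]
scene hammer [(array([ 0.606, -0.305, -0.001]), 0.62)]
top rake_handle [(array([0.509, 0.31 , 0.011]), 0.82), (array([0.577, 0.029, 0.002]), 0.63)]
top rake_blade [(array([0.666, 0.322, 0.013]), 0.74)]
top bangle_center [(array([0.572, 0.315, 0.002]), 0.68), (array([0.577, 0.108, 0.004]), 0.57), (array([0.576, 0.03 , 0.005]), 0.51)]
top shelf [(array([ 0.636, -0.006,  0.002]), 0.8)]
top tin [(array([ 0.446, -0.334, -0.002]), 0.58), (array([ 0.636, -0.006,  0.002]), 0.31)]
top jar [(array([ 0.758, -0.059,  0.068]), 0.76), (array([ 0.446, -0.331,  0.001]), 0.47)]
top hammer [(array([0.428, 0.317, 0.   ]), 0.69), (array([ 0.606, -0.305, -0.   ]), 0.67), (array([0.578, 0.031, 0.002]), 0.58)]
t 17.95 pos [0.5003 0.3148 0.1898] F [-0.1  0.1 -0.3] w 0.045
```

View pics/s9.png

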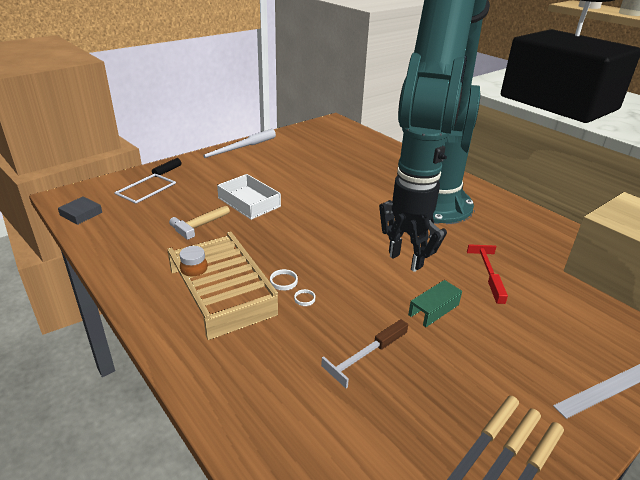

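The bangle lies flat in front of the shelf at px (284,280), the rake lies flat at (365,353) and the gripper is clear. I hand in.

```bash
python3 -c "
from rig import close_job
print(close_job())"
```

```text
the job is handed in; nothing more can be done
None
```

The job is done and handed in after about 18 s of the 53 s allowed; handing in gave no verdict. I pulled the rake from the sleeve by its shank, laid it flat and took it again by the handle. I passed the blade over the bangle under the shelf, lowered it behind and drew the bangle out. I then lifted the rake off and laid it flat on the left, in front of the sleeve.

Last checks, from both cameras:
- **Bangle:** flat, its centre about 63 mm in front of the shelf's front edge (38 to 250 mm required) and about 30–35 mm left of its middle.
- **Rake:** let go and flat, its blade about 330 mm to the side of the shelf's middle.
- **Tin, jar and hammer:** within about 5 mm of where they started, which is the detectors' own error.
- **Gripper:** raised to 0.19 m, clear of everything.

The networks gave a few false labels, for example "hammer" on the sleeve and "jar" on the bangle. The pictures and the other detections ruled them out. No check failed.

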